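# Set the screw jack midway between the V-blocks

## Robot

A 6-joint arm with a two-finger parallel gripper is mounted at the origin on the work surface. World frame = base frame: x ahead of the robot, y to its left, z up, the work surface at z = 0. Lengths are in m, angles in degrees, forces in N, time in s.
With the tool pointing down it reaches from about 0.325 to 0.775 m from the base axis. Payload 9.3 kg.
Tool frame: the origin (TCP) lies between the finger pads; the fingertips stand r.tip_extent ahead of it and the grasp point (between the pads) lies 11 mm behind it (r.tip_extent is the distance from the TCP to the fingertips, in m); z points along the fingers, y is the direction in which the jaws open and shut (so a half turn about z gives the same grasp; the last joint's range is limited). The gripper opens to 85 mm and grips with 20 to 120 N. Pads are 22 mm wide; open, the fingers measure 114 mm over their backs; the gripper's body (76 mm by 85 mm) begins 54 mm behind the grasp point. The pads swing forward as they close: fully open they stand 13 mm farther back than shut.
Start: joints at [-79.217, 14.817, 1.232, 76.415, 0, 81.257], TCP at [0.184, -0.518, 0.239] pointing down, gripper open.
Joint ranges: [-174.27, 174.27], [-52.1, 104.24], [-59.71, 78.15], [-110.17, 111.67], [-87.03, 83.33], [-180, 180]. Speed limits (degrees/s): [127.2, 127.2, 159.86, 180, 180, 180].

## Interface

Orientations are given as a 3x3 rotation matrix whose columns are the frame's x, y, z axes.
In Python, from cell import r, vision, sign_off gives the robot as it stands. Calls block until the motion is done:
- r.move_pose(position, orientation): joint-space move of the TCP to a pose.
- r.move_linear(position, attitude=None, feed=0.15, max_force=None): straight line of the TCP; attitude=None keeps the orientation; feed is the mean speed in m/s. With max_force (N) it stops when the force on the tool has changed by that much, and returns True; else False.
- r.set_joints(angles): joint-space move.
- r.let_go() and r.close(): open the fingers fully, or close them until they stop; the grip force is fixed at half the most.
- r.wait(seconds).
- r.solve_ik(position, orientation): joint angles nearest the present ones, or None.
- vision.snapshot(name): name is "scene" or "top" or "wrist"; returns a dict with "color" (400x640x3 uint8, red, green, blue), "camera_matrix" (3x3 intrinsics, pixels), "pose" (4x4, takes a point from camera to world coordinates). Camera axes: x right, y down, z forward; pixel columns grow to the right and rows downward; lengths in m; the calibration is good to about 2 mm. A picture is of the moment at which its call begins. There is no depth.
A pose or a line that the arm cannot do raises r.PlanningError and nothing moves.
- sign_off(): hands the job in, once; it reports no verdict.
Readings, each from a call of its own:
- r.read_time_s(): time.
- r.read_qpos(): joint angles.
- r.read_qvel(): joint speeds.
- r.read_joint_torque(): joint torques, N m.
- r.read_tool_pos(): TCP position.
- r.read_orientation(): TCP orientation.
- r.read_ft_force(): force on the tool from outside, world axes, zero at the start.
- r.read_moment(): the same for the moment, N m.
- r.read_grip_width(): opening from 0.0 (shut) to 1.0 (fully open).
Only numpy, scipy, OpenCV 4.12 (cv2) and the standard library are available. Lean on these libraries where they do the work, as an engineer would, in place of code of your own. Each camera call takes 0.05 s, during which the arm holds its last target.

## Task

Two V-blocks stand in line on the dark steel plate, ready to carry an arched casting by its two round ends. Put the screw jack with the brass head on the plate midway between them, centred on their common line, so that it will support the crown of the arch: set it down gently, standing upright on its base. Leave the V-blocks and the grey jack with the black cap where they stand.

Things in the scene. Friction and masses are not known exactly. Their poses are not given: they have to be found in the camera images.
- jack: small round screw jack, dark steel, pointed brass head; 82 mm high, about 0.35 kg. Foot 52 mm across (0 to 10 mm up), straight body 36 mm across (16 to 56 mm up: grip here), head 30 mm across. Origin: centre of underside, z up. Starts on the bench (z = 0) in a row with the capped jack, a dark bronze cone (72 wide, 140 high) and a red cup (68 wide, 85 high), any order, 135 mm or more apart.
- vblock_a: loose steel V-block, 54 mm wide (its x) x 45 long (its y, along the V groove) x 50 high, V open upwards, 0.8 kg. Origin: centre of underside, z up. Stands on a fixed steel plate 120 x 320 mm, top 12 mm above the bench. The other V-block stands 200 mm away, centre to centre, along its +y, turned the same way.
- vblock_b: loose steel V-block, 54 mm wide (its x) x 45 long (its y, along the V groove) x 50 high, V open upwards, 0.8 kg. Origin: centre of underside, z up. Stands on the same plate (top 12 mm above the bench), 200 mm from vblock_a, which lies along its -y.
- capped_jack: bystander, not to be used: jack of the same body shape, but grey with a flat black rubber cap, 80 mm high. Origin: centre of its underside, z up.

How it is judged (in metres and radians):
At the end, for the whole second after the job is handed in: The brass-headed jack stands upright (within 4.5 degrees) and at rest on the plate (its underside 8 to 17 mm above the bench), its centre within 15 mm of the midpoint between the V-blocks, both along their line and across it, measured from each block (x of jack in the frame of vblock_a between -0.015 and 0.015 m and y of jack in the frame of vblock_a between 0.085 and 0.115 m and x of jack in the frame of vblock_b between -0.015 and 0.015 m and y of jack in the frame of vblock_b between -0.115 and -0.085 m and height (world z) of jack between 0.008 and 0.017 m and angle between jack's own z axis and vertical below 0.08 rad and linear speed of jack below 0.02 m/s); the robot touches nothing.
It fails at once if a V-block is shifted by more than 8 mm (distance of any of vblock_a, vblock_b from where it was at the start of the episode above 0.008 m).
It fails at once if the capped jack is shifted by more than 15 mm (distance of capped_jack from where it was at the start of the episode above 0.015 m).
It fails at once if the brass-headed jack is dropped from more than about 15 mm above the plate (height (world z) of jack above 0.022 m and linear speed of jack above 0.3 m/s and contact force between the fingers and jack below 0.01 N).
It also fails if it takes over 42 s, if anything falls off the work surface, if the arm or the gripper's body presses on something with over 40 N, if the wrist force passes 120 N, or if a joint passes its speed limit or range.

## Working session

There is one attempt and no reset: what is moved stays moved. The work goes in short steps, each a Python script; the robot and the scene stay as the last script left them, time stands still between calls to the robot, and variables do not carry over. Pictures are saved under pics/ and viewed, and the job is handed in when it is done.

```bash
mkdir -p pics; ls
python3 - <<'E'
from cell import r, vision
import cv2,numpy as np
for n in ("scene","top"):
    s=vision.snapshot(n); cv2.imwrite(f"pics/{n}0.png",s["color"][:,:,::-1]); np.savez(f"{n}0.npz",**s)
    print(n,s["camera_matrix"].round(1).tolist(),s["pose"].round(3).tolist())
print(r.tip_extent,r.read_time_s(),r.read_orientation().round(2) if hasattr(r.read_orientation(),'round') else r.read_orientation())
E
```

```text
pics
scene [[450.7, 0.0, 310.8], [0.0, 450.7, 204.1], [0.0, 0.0, 1.0]] [[0.234, 0.843, -0.485, 0.994], [0.972, -0.197, 0.126, -0.102], [0.011, -0.501, -0.865, 0.793], [0.0, 0.0, 0.0, 1.0]]
top [[515.3, 0.0, 316.0], [0.0, 515.3, 195.7], [0.0, 0.0, 1.0]] [[0.009, -0.972, 0.237, 0.341], [-1.0, -0.008, 0.005, -0.017], [-0.003, -0.237, -0.972, 0.976], [0.0, 0.0, 0.0, 1.0]]
0.008 0.1 [[ 0.94  0.33 -0.  ]
 [ 0.33 -0.94  0.  ]
 [ 0.   -0.   -1.  ]]
```

View pics/scene0.png

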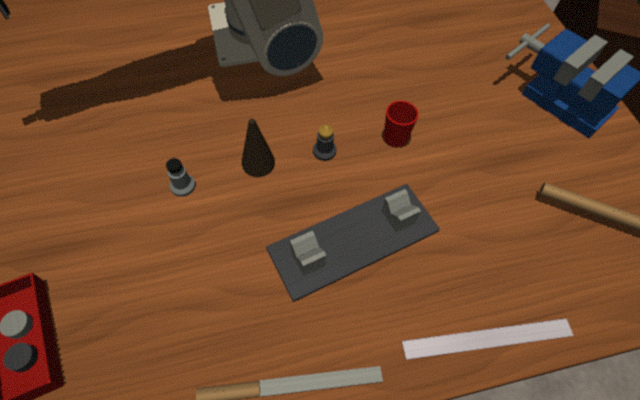

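View pics/top0.png

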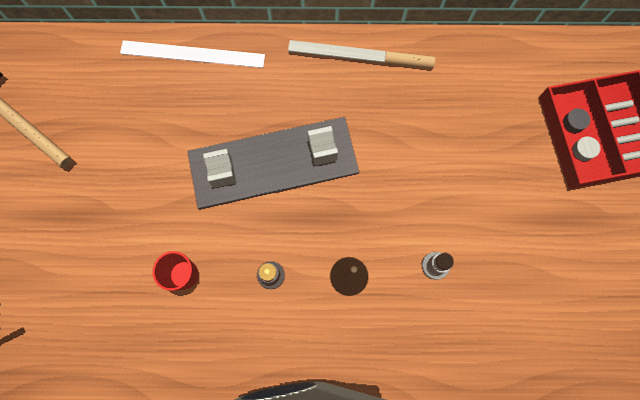

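The top view shows the brass jack at about (270,273), between the red cup (175,272) and the cone (350,276). The capped jack is at (437,265). The V-blocks are on the plate at about (219,168) and (323,146). I'll zoom in to measure.

Run:
```python
import cv2,numpy as np
t=np.load("top0.npz")["color"][:,:,::-1]; s=np.load("scene0.npz")["color"][:,:,::-1]
a=cv2.resize(t[110:300,180:380],None,fx=4,fy=4,interpolation=cv2.INTER_CUBIC)[:,:800]
cv2.imwrite("pics/topz.png",cv2.resize(t[112:212,185:365],None,fx=4.4,fy=4.4,interpolation=cv2.INTER_CUBIC))
x=cv2.resize(t[250:296,247:293],None,fx=8,fy=8,interpolation=cv2.INTER_CUBIC)
y=cv2.resize(s[118:164,302:348],None,fx=8,fy=8,interpolation=cv2.INTER_CUBIC)
cv2.imwrite("pics/jackz.png",np.hstack([x,y]))
cv2.imwrite("pics/scenez.png",cv2.resize(s[180:300,260:445],None,fx=4.3,fy=4.3,interpolation=cv2.INTER_CUBIC))
```

```text
(no output)
```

View pics/topz.png

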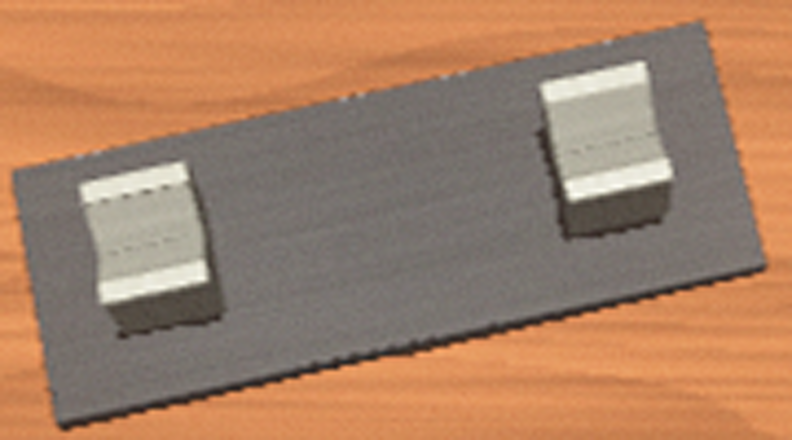

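View pics/jackz.png

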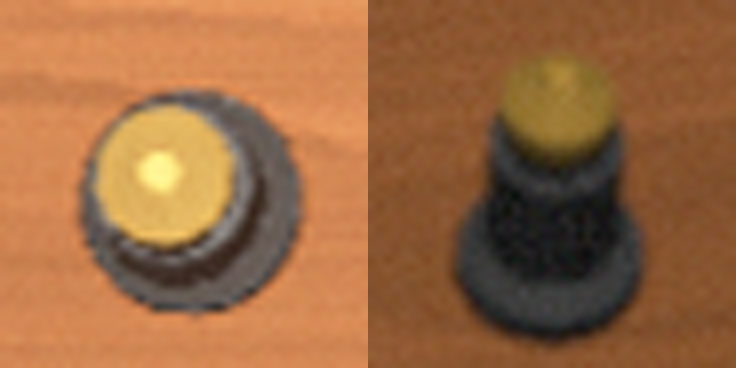

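View pics/scenez.png

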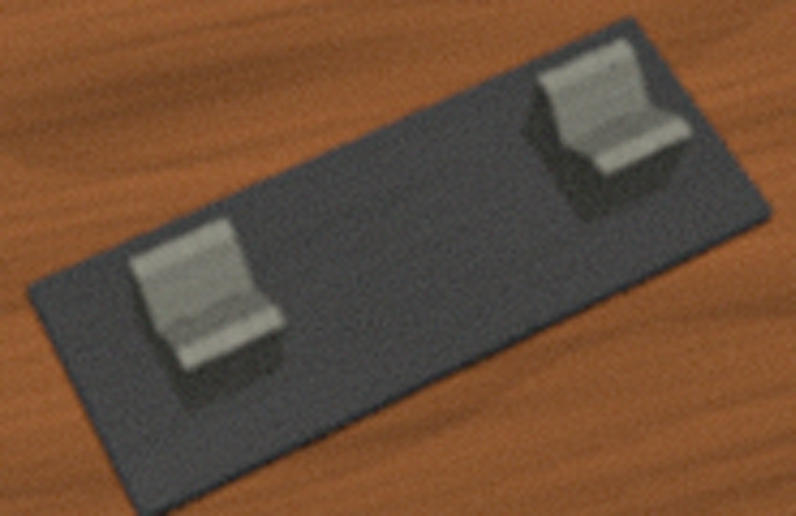

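```bash
cat > h.py <<'E'
import cv2,numpy as np
def cast(s,uv,z):
    uv=np.atleast_2d(uv).astype(float); K=s["camera_matrix"];T=s["pose"]
    d=np.c_[uv,np.ones(len(uv))]@np.linalg.inv(K).T@T[:3,:3].T
    o=T[:3,3]; return o+d*((z-o[2])/d[:,2])[:,None]
def tri(s1,u1,s2,u2):
    P=[s["camera_matrix"]@np.linalg.inv(s["pose"])[:3] for s in (s1,s2)]
    X=cv2.triangulatePoints(P[0],P[1],np.float64(u1).reshape(2,1),np.float64(u2).reshape(2,1)); return X[:3,0]/X[3,0]
E
python3 - <<'E'
from h import *
t=dict(np.load("top0.npz"));s=dict(np.load("scene0.npz"))
# blocks, top view
for n,sn,roi in(("top",t,(185,112,365,212)),("scene",s,(260,180,445,300))):
    hsv=cv2.cvtColor(sn["color"],cv2.COLOR_RGB2HSV); m=np.zeros(hsv.shape[:2],np.uint8)
    x0,y0,x1,y1=roi
    th=185 if n=="top" else 105
    m[y0:y1,x0:x1]=((hsv[y0:y1,x0:x1,2]>th)&(hsv[y0:y1,x0:x1,1]<70))*255
    cc=cv2.connectedComponentsWithStats(m)
    print(n,[(c.round(1).tolist(),int(st[4])) for c,st in zip(cc[3][1:],cc[2][1:]) if st[4]>15])
    C=[]
    for side in(0,1):
        ys,xs=np.nonzero(m); mid=275 if n=="top" else 350
        pts=np.c_[xs,ys][(xs<mid) if side==0 else (xs>=mid)]
        hull=cv2.convexHull(pts.astype(np.int32))[:,0]
        w=cast(sn,hull,0.062)[:,:2]
        R=cv2.minAreaRect((w*1000).astype(np.float32)); print(R); C.append(np.array(R[0]))
    print(n,"mid",(C[0]+C[1])/2,"d",np.linalg.norm(C[0]-C[1]),"ang",np.degrees(np.arctan2(*(C[0]-C[1])[::-1])))
# manual corners
tz=np.array([[78,185],[186,162],[208,265],[100,303],[540,83],[645,62],[672,165],[568,200]])
uv=tz/4.4+[185,112]-.4
w=cast(t,uv,.062)[:,:2]*1000; a,b=w[:4].mean(0),w[4:].mean(0);print(w.round(0).tolist());print("man top",a,b,(a+b)/2,np.linalg.norm(a-b))
sz=np.array([[130,262],[226,220],[285,322],[184,370],[540,78],[628,40],[692,130],[603,174]])
w=cast(s,sz/4.3+[260,180]-.4,.062)[:,:2]*1000; a,b=w[:4].mean(0),w[4:].mean(0);print("man sc",a,b,(a+b)/2,np.linalg.norm(a-b))
# jack
cs=[]
for sn,(x0,y0,x1,y1) in((t,(247,250,293,296)),(s,(302,118,348,164))):
    h=cv2.cvtColor(sn["color"],cv2.COLOR_RGB2HSV)[y0:y1,x0:x1]
    m=((h[...,0]>15)&(h[...,0]<40)&(h[...,1]>90)&(h[...,2]>80)).astype(np.uint8)
    m=cv2.morphologyEx(m,cv2.MORPH_OPEN,np.ones((3,3)))
    n,l,st,c=cv2.connectedComponentsWithStats(m);k=1+st[1:,4].argmax();cs.append(c[k]+[x0,y0]);print(cs[-1],st[k])
print("head tri",tri(t,cs[0],s,cs[1]))
print("foot top",cast(t,[270.4,274.6],.01),"tip tri",tri(t,[247+160/8-.5,250+171/8-.5],s,[302+558/8-46-.5+ -0,118+72/8-.5]))
# foot bottom-ring in scene: center
print("foot scene", cast(s,[302+(548-368)/8-.5,118+262/8-.5],.01))
for z in(.065,.07,.075):print(z,cast(t,cs[0],z))
E
```

```text
top [([319.7, 130.5], 122), ([215.1, 153.1], 112), ([325.1, 152.1], 120), ([219.3, 175.4], 121)]
((622.2520141601562, 172.38807678222656), (53.7325325012207, 44.89838790893555), 13.204157829284668)
((669.012451171875, -22.472736358642578), (53.85566329956055, 45.367889404296875), 13.345406532287598)
top mid [645.63223267  74.95767021] d 200.39280168570835 ang 103.49402117932797
scene [([398.1, 200.5], 354), ([408.5, 213.1], 116), ([304.2, 243.0], 415), ([312.8, 257.5], 142)]
((669.4205932617188, -22.057861328125), (54.260765075683594, 46.179141998291016), 12.659159660339355)
((623.7623291015625, 170.33811950683594), (53.89216613769531, 49.1373176574707), 13.566153526306152)
scene mid [646.59146118  74.14012909] d 197.73945111576816 ang -76.64986873593455
[[643.0, 201.0], [653.0, 156.0], [608.0, 144.0], [591.0, 189.0], [690.0, 6.0], [700.0, -39.0], [654.0, -50.0], [638.0, -7.0]]
man top [623.82473975 172.46925811] [670.41091247 -22.47836799] [647.11782611  74.99544506] 200.43664438972357
man sc [669.87091625 -21.31617535] [623.43461454 173.70830449] [646.6527654   76.19606457] 200.47662669169014
[267.0942623  271.63934426] [ 12  13  17  18 244]
[325.26174497 130.38255034] [ 16   7  15  12 149]
head tri [0.42488302 0.07334248 0.06895205]
foot top [[0.42480436 0.07230103 0.01      ]] tip tri [0.42499953 0.07301156 0.08147424]
foot scene [[0.43103088 0.07200994 0.01      ]]
0.065 [[0.42515006 0.07320121 0.065     ]]
0.07 [[0.42468897 0.07270834 0.07      ]]
0.075 [[0.42422789 0.07221547 0.075     ]]
```

```bash
cat >> h.py <<'E'
def ori(a,sg):
    y=sg*np.array([np.cos(np.radians(a)),np.sin(np.radians(a)),0]); z=np.array([0,0,-1.]); return np.c_[np.cross(y,z),y,z]
J=np.array([.425,.0729]); M=np.array([.6463,.0752]); A=13.4
E
python3 - <<'E'
from h import *
from cell import r,vision
for sg in(1,-1):
    print(sg,[r.solve_ik([*p,z],ori(A,sg)) for p,z in((J,.2),(J,.03),(M,.2),(M,.042))])
E
```

```text
1 [array([ -1.44578769,   4.18835527, -17.83839314,  67.97325159,
         0.        ,  75.15421231]), array([ -1.44578769,  13.43087351, -34.83251707,  41.73660942,
         0.        ,  75.15421231]), array([-0.74526166, 25.477472  , 11.62102868, 76.14355668,  0.        ,
       75.85473834]), array([-0.74526166, 30.77133603, -3.39579211, 55.83287186,  0.        ,
       75.85473834])]
-1 [array([  -1.44578769,    4.18835527,  -17.83839314,   67.97325159,
          0.        , -104.84578769]), array([  -1.44578769,   13.43087351,  -34.83251707,   41.73660942,
          0.        , -104.84578769]), array([  -0.74526166,   25.477472  ,   11.62102868,   76.14355668,
          0.        , -104.14526166]), array([  -0.74526166,   30.77133603,   -3.39579211,   55.83287186,
          0.        , -104.14526166])]
```

Run:
```python
from h import *
from cell import r,vision
R=ori(A,1)
r.move_pose([*J,.2],R)
for n in("wrist","scene"):
    s=vision.snapshot(n); cv2.imwrite(f"pics/{n}1.png",s["color"][:,:,::-1]); np.savez(f"{n}1.npz",**s)
print(s["pose"].round(3).tolist(),r.read_time_s(),r.read_tool_pos(),r.read_grip_width())
```

```text
[[0.234, 0.843, -0.485, 0.994], [0.972, -0.197, 0.126, -0.102], [0.011, -0.501, -0.865, 0.793], [0.0, 0.0, 0.0, 1.0]] 2.4833 [0.42523431 0.0723109  0.19997002] 0.9966382745294619
```

View pics/wrist1.png

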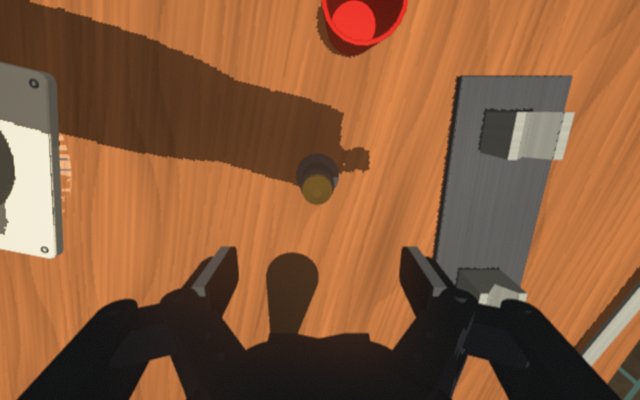

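View pics/scene1.png

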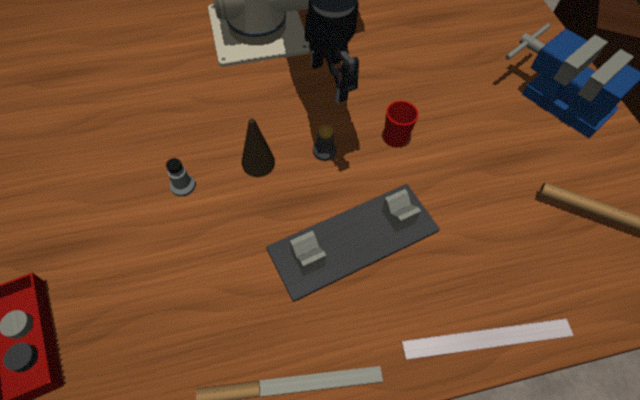

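The wrist view shows the brass head at (317,188), centred between the open fingers, with nothing else nearby. I'll cast a ray through it as a cross-check, then descend.

Run:
```python
from h import *
from cell import r,vision
w=dict(np.load("wrist1.npz")); print(cast(w,[317,189],.069),"triangulated was .4249 .0733; foot",cast(w,[317.5,173],.010))
r.move_linear([*J,.09],feed=.15)
print(r.move_linear([*J,.030],feed=.06,max_force=8),r.read_tool_pos())
r.close(); print(r.read_grip_width(),r.read_ft_force(),r.read_time_s())
for n in("wrist","scene"):
    s=vision.snapshot(n); cv2.imwrite(f"pics/{n}2.png",s["color"][:,:,::-1])
```

```text
[[0.42233271 0.07242757 0.069     ]] triangulated was .4249 .0733; foot [[0.42189852 0.07560347 0.01      ]]
False [0.4252413  0.07290136 0.03028831]
0.4019608356830689 [-2.18746806 -0.52443206  6.38919225] 5.0417
```

View pics/wrist2.png

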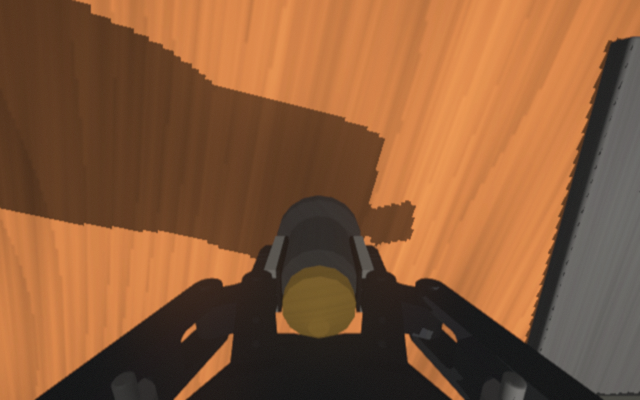

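View pics/scene2.png

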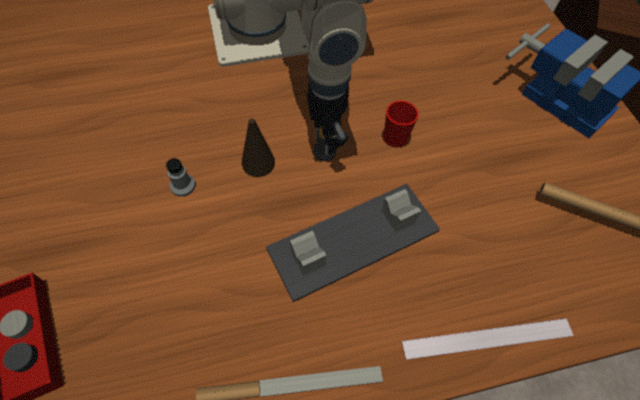

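The jack is held upright: the gripper reads 0.40, about 34 mm, against a 36 mm body. Next I'll lift it, carry it over and lower it with a force stop.

Run:
```python
from h import *
from cell import r,vision
R=ori(A,1)
r.move_linear([*J,.16],feed=.1)
print(r.read_grip_width(),r.read_ft_force())
r.move_linear([*M,.16],R,feed=.12)
r.move_linear([*M,.075],feed=.1)
r.wait(.3)
print(r.read_time_s(),r.read_tool_pos(),r.read_ft_force())
for n in("wrist","scene","top"):
    s=vision.snapshot(n); cv2.imwrite(f"pics/{n}3.png",s["color"][:,:,::-1]); np.savez(f"{n}3.npz",**s)
```

```text
0.39981547856885596 [-0.66882915 -0.27385596 -4.95901328]
9.8833 [0.64645506 0.07522056 0.07541933] [-0.06181185 -0.49336406 -4.28287465]
```

View pics/wrist3.png

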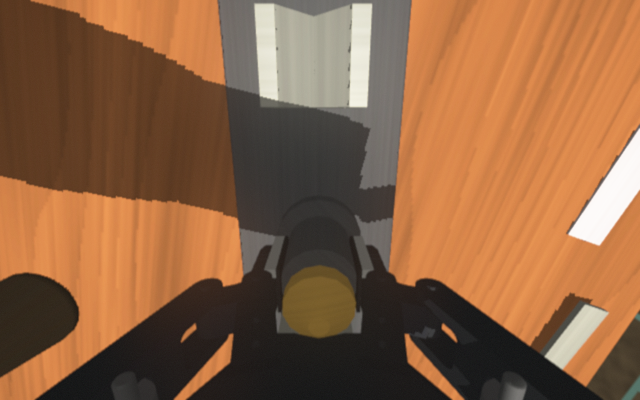

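View pics/scene3.png

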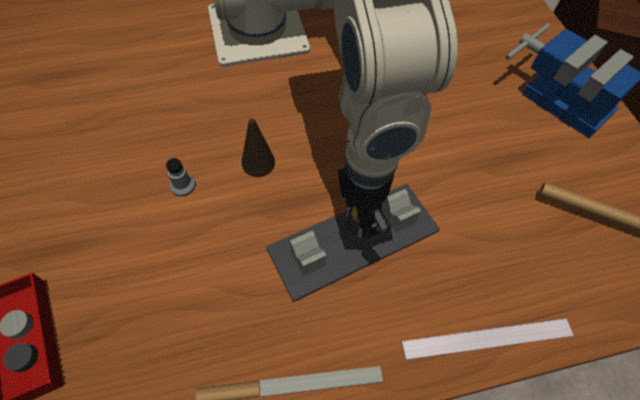

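View pics/top3.png

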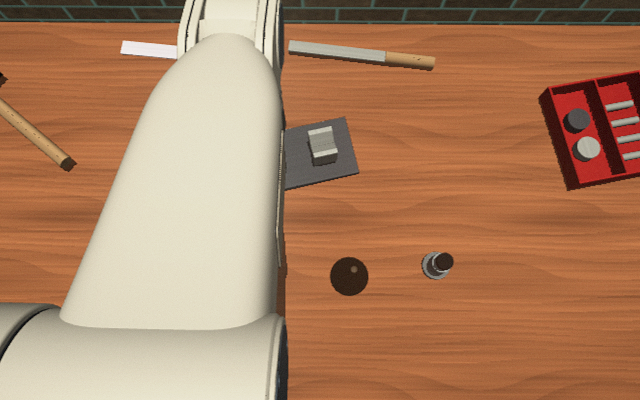

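In the wrist view the far V-block's groove, at column ~314, lines up with the jack at column ~318. The grip hasn't changed. I'll lower it slowly.

Run:
```python
from h import *
from cell import r,vision
r.move_linear([*M,.050],feed=.05)
print(r.move_linear([*M,.040],feed=.01,max_force=4),r.read_tool_pos(),r.read_ft_force(),r.read_time_s())
s=vision.snapshot("wrist"); cv2.imwrite("pics/wrist4.png",s["color"][:,:,::-1])
```

```text
True [0.6462542  0.07520735 0.04242122] [-0.96268161 -0.31336322  6.06173098] 11.4167
```

View pics/wrist4.png

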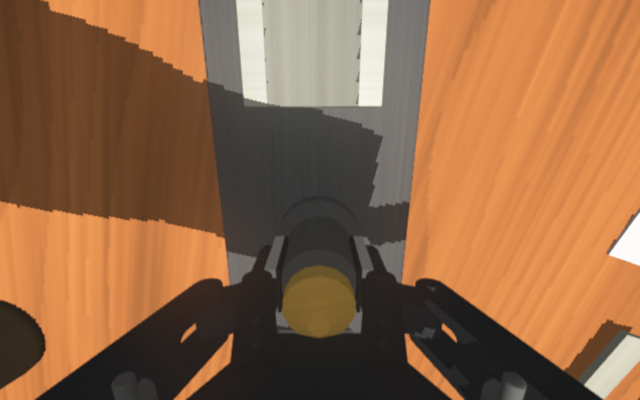

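Contact came at TCP z = 0.0424, where 0.042 was expected. Now I'll release, rise, clear the view and check.

```bash
python3 - <<'E'
from h import *
from cell import r,vision
r.let_go(); r.wait(.2)
r.move_linear([*M,.07],feed=.05); r.move_linear([*M,.2],feed=.15)
w=vision.snapshot("wrist")
r.set_joints([-79.217,14.817,1.232,76.415,0,81.257])
print(r.read_time_s())
cv2.imwrite("pics/wrist5.png",w["color"][:,:,::-1]); np.savez("wrist5.npz",**w)
for n in("scene","top"):
    s=vision.snapshot(n); cv2.imwrite(f"pics/{n}5.png",s["color"][:,:,::-1]); np.savez(f"{n}5.npz",**s)
    d=dict(np.load(f"{n}0.npz"))
E
python3 - <<'E'
from h import *
t=dict(np.load("top5.npz"));s=dict(np.load("scene5.npz"))
hsv=cv2.cvtColor(t["color"],cv2.COLOR_RGB2HSV)[112:212,185:365]
m=((hsv[...,2]>185)&(hsv[...,1]<70))
C=[]
for lo,hi in((0,70),(115,180)):
    ys,xs=np.nonzero(m[:,lo:hi]);w=cast(t,cv2.convexHull(np.c_[xs+lo+185,ys+112].astype(np.int32))[:,0],.062)[:,:2]*1000
    R=cv2.minAreaRect(w.astype(np.float32));print(R);C.append(np.array(R[0]))
cs=[]
for n,sn,(x0,y0,x1,y1) in(("t",t,(245,130,300,190)),("s",s,(325,195,385,260))):
    h=cv2.cvtColor(sn["color"],cv2.COLOR_RGB2HSV)[y0:y1,x0:x1]
    mm=((h[...,0]>15)&(h[...,0]<40)&(h[...,1]>90)&(h[...,2]>60)).astype(np.uint8)
    k,l,st,c=cv2.connectedComponentsWithStats(mm);i=1+st[1:,4].argmax();cs.append(c[i]+[x0,y0]);print(cs[-1],st[i])
X=tri(t,cs[0],s,cs[1]);print("head",X,"top-view at .081:",cast(t,cs[0],.081))
u=(C[1]-C[0])/np.linalg.norm(C[1]-C[0]);d=X[:2]*1000-(C[0]+C[1])/2
print("along",d@u,"across",d@[-u[1],u[0]])
cv2.imwrite("pics/fin.png",np.hstack([cv2.resize(t["color"][112:212,215:315,::-1],None,fx=4,fy=4,interpolation=cv2.INTER_CUBIC),cv2.resize(s["color"][175:275,305:405,::-1],None,fx=4,fy=4,interpolation=cv2.INTER_CUBIC)]))
E
```

```text
16.675
((622.3046264648438, 172.518310546875), (53.580772399902344, 44.89579391479492), 13.529826164245605)
((669.012451171875, -22.472736358642578), (53.85566329956055, 45.367889404296875), 13.345406532287598)
[268.89732143 148.28125   ] [ 16  10  17  17 224]
[357.93939394 221.03896104] [ 25  18  17  17 231]
head [0.64801689 0.0758744  0.08060179] top-view at .081: [[0.64777312 0.07534991 0.081     ]]
along -0.2788070205579738 across 2.4918543136439926
```

View pics/fin.png

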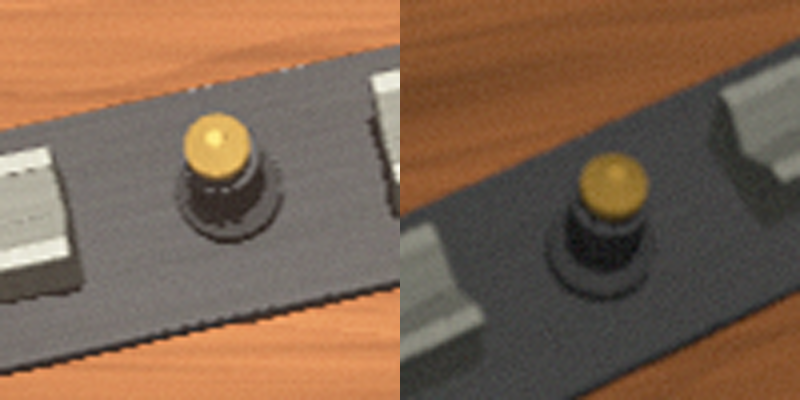

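View pics/top5.png

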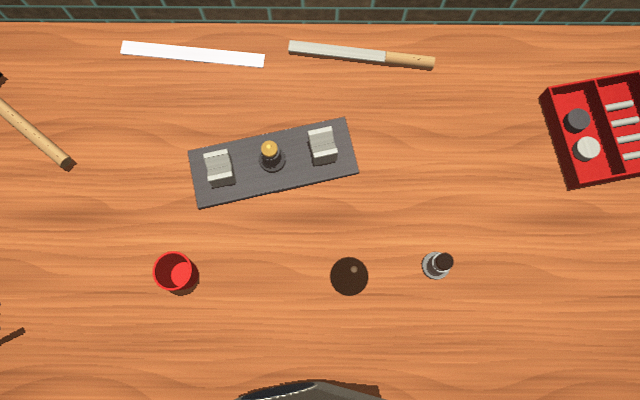

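The jack's head is at (269,148) in the top view and its foot is at about (272,159). It stands midway between the V-blocks, which haven't moved. I'll check the foot against the head for tilt, then hand in.

Run:
```python
from h import *
t=dict(np.load("top5.npz"));s=dict(np.load("scene5.npz"))
print(cast(t,[215+230/4-.4,112+190/4-.4],.022),cast(s,[305+201/4-.4,175+248/4-.4],.022))
from cell import sign_off
sign_off()
```

```text
[[0.64595887 0.07452582 0.022     ]] [[0.65039122 0.07589771 0.022     ]]
the job is handed in; nothing more can be done
```

The brass-headed jack now stands on the plate midway between the V-blocks, and the job is handed in. I gripped it by its body, carried it over and lowered it until it touched the plate. The robot's clock read 16.7 s when the arm was clear, against the 42 s limit.

- **Position:** the last check, from the top and scene views together, put the jack's head 0.3 mm from the midpoint along the line and 2.5 mm across it. The limit is 15 mm.
- **Upright:** the head and the foot agree to about 2–3 mm in each view, so I saw no tilt. This is a rough check: I picked the foot centre by eye, and the two views put it about 4 mm apart.
- **Set-down:** the jack met the plate at tool height 0.0424 m, where I expected 0.042 m.
- **V-blocks:** they measured the same as at the start to within about 0.2 mm.
- **Capped jack:** I only compared its position by eye in the top view, and it looked unmoved.

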